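Open the stencil frame on the printing bed and hold it up

ROBOT

A 6-joint arm with a two-finger parallel gripper is mounted at the origin on the work surface. World frame = base frame: x ahead of the robot, y to its left, z up, the work surface at z = 0. Lengths are in mm, angles in degrees, forces in N, time in s.
With the tool pointing down it reaches from about 350 to 850 mm from the base axis. Payload 8.1 kg.
Tool frame: the origin (TCP) lies midway between the tips of the shut fingers; the grasp point (between the pads) lies 19 mm behind it; z points along the fingers, y is the line along which they close (so a half turn about z gives the same grasp; the last joint's range is limited). The gripper opens to 85 mm and grips with 20 to 120 N. Pads are 22 mm wide; open, the fingers measure 114 mm over their backs; the gripper's body (76 mm by 85 mm) begins 54 mm behind the grasp point. The pads swing forward as they close: fully open they stand 13 mm farther back than shut.
Start: joints at [69.305, 7.471, 85.268, -0, 87.261, -4.893], TCP at [163.368, 577.335, 231.292] pointing down, gripper open.
Joint ranges: [-169.43, 169.43], [-51.17, 129.36], [1.28, 143.12], [-76.62, 256.62], [0, 156.53], [-152.29, 152.29]. Speed limits (degrees/s): [136.94, 136.94, 159.86, 180, 180, 180].

INTERFACE

Orientations are given as [roll, pitch, yaw] about the fixed x, y, z axes, in that order (R = Rz(yaw) Ry(pitch) Rx(roll)).
In Python, from bench import sense, snapshot, camera_params, hand_in, masks_of, pinpoint gives the robot as it stands.
- The arm moves only by the tool step_arm, never from a script. Its argument "targets" is a list of rows, each an object with "angular": the turn, a rotation vector about the tool's x, y, z scaled (see below), a list of three; "dp": the shift along the tool's x, y, z scaled (see below), a list of three; "fingers": the closure, from 0 (fully open) to 1 (shut). A call has exactly 8 rows; each row is the pose to reach, as a shift and turn from the pose commanded when the call began, along the tool's axes at that moment, turning the shorter way round; what a row does not reach only later rows make up. The controller multiplies each number of a shift by 0.2 m and each number of a turn by 180 degrees. A row lasts 1/8 s, in which the tool goes at most 62.5 mm and 10.7 degrees, less where a joint would pass 70% of its speed; a pose out of reach is approached as far as the arm can. A call with a number of a shift or a turn outside -1 to 1 is refused whole. A call with a gripper value outside its range is refused whole. The fingers move at their own pace and stop on an object; "newtons" is the grip in N (left out, the last holds). Time passes only in rows, so rows that repeat a pose let the fingers close, or fill a call up. It gives the time, the measured TCP pose, the force, the opening and the grip force at its end, in the units of the state.
- sense(): the state, without advancing time (a new reading comes with each control period).
- snapshot(name): name is "scene" or "top"; returns the picture (420x560x3 uint8, blue, green, red); there is no depth.
- camera_params(name): a dict with "vfov" (degrees; the focal length in pixels is half the picture's height over the tangent of half this angle, whatever the lens; pixels are square), "cx", "cy" (the principal point, pixels), "D" ([k1, k2, p1, p2, k3] as OpenCV has them; the pictures are not rectified), "R" (3x3) and "t" (3): a world point X has camera coordinates R X + t. Camera axes: x right, y down, z forward; pixel columns grow to the right and rows downward; lengths in mm; the calibration is good to about 2 mm. A picture is of the moment at which its call begins. camera_params takes no time and is no camera call.
- hand_in(): hands the job in; it is judged then, once.
Trained networks look in the newest picture that a camera, given by its name, has taken for a name from the list of things; names that differ only in an ending like _2 or _b are one class to them, and where a whole thing is asked for, a point or a joint stands for the part that bears it (a point fixed in the world has none). Each returns a list of dicts, best first, with "conf" (0 to 1); they miss things now and then, are a little off and sometimes report something else, mostly with a low value. They report only what shows in the picture. A call takes as long as a camera call. They do not tell look-alikes from the thing itself.
- masks_of(camera, label): "pixels" (420x560 bool, what is visible of it) and "at" ([column, row] in pixels, amid what is visible of it).
- pinpoint(camera, label): "at" ([column, row] in pixels: a listed point, or the origin of a listed thing).
The state is a dict: "time": time; "joint_pos": joint angles; "qd": joint speeds; "joint_efforts": joint torques, N m; "tool_pos": TCP position; "tcp_rot": TCP orientation; "ft_force": force on the tool from outside, world axes, zero at the start; "wrist_torque": the same for the moment, N m; "finger_gap": finger opening in mm; "grip_force": force on a finger pad.
Only numpy, scipy, OpenCV 4.12 (cv2) and the standard library are available. Lean on these libraries where they do the work, as an engineer would, in place of code of your own. Each camera call takes 0.05 s, during which the arm holds its last target. There are 200 camera calls.

TASK

The stencil frame has to be held open so that a colleague can take out the print: first take the stencil brush off the stencil plate and stand it upright in its white dish, left or right of the bed. Then grip the upright black lug of the spring latch at the front of the frame, pull it sideways, away from the ball stud, until the ball is free, and with the latch still drawn lift the frame smoothly on its rear hinge to about 35 degrees open. The program finishes while the gripper is still holding the frame up, steady, by that lug; do not let the frame drop, and leave the other things on the table where they are.

Things in the scene. Friction and masses are not known exactly. Their poses are not given: they have to be found in the camera images.
- bed: printing bed, fixed, placed anew each time: plywood board 370 (x) by 270 (y) mm, top 26 mm above the table. Origin at table height, 200 mm behind its front edge's middle; x points to the hinge, y to the side the latch is pulled to, z up. On it the aluminium stencil frame, 240 by 240 mm, spanning x -140 to +100, rail tops at 54 mm; inside, 200 by 200 mm, the stencil plate, its top at 37 mm
- frame_hinge (a joint): angle of the frame about its rear hinge, rad: 0 = down, grows as the front edge is raised, stop at 1.35; falls shut if let go. The hinge axis runs along the bed's y through (120, 0, 44) mm in the bed's frame, 285 mm behind the ball's axis. Frame and latch weigh about 0.8 kg (varies): lifting at the lug takes 3 to 6 N
- stencil_frame: the hinged stencil frame with, at the middle of its front rail, a steel tongue 50 (x) by 142 (y) by 4 mm with a 28 mm hole round the ball, carrying the latch slide and lug. Origin on the ball's axis at the tongue's underside: frame down, at (-165, 0, 44) mm in the bed's frame, axes as the bed's; x points along the frame to the hinge
- ball (a point): steel ball, 20 mm across, on a 9 mm neck standing on the bed's board; this point is its centre, at (-165, 0, 61) mm in the bed's frame, top 71 mm above the table. With the latch home the two prongs of the slide lie under the ball and the frame lifts only 1.5 mm
- latch_slide (a joint): how far the keyhole latch slide is drawn along the frame's +y, m: 0 = home (locked), stop at 0.020; the ball is free from 0.0155 on. A spring pulls it home: 3 N at 0, 9 N at 0.020. Once the frame is raised above the ball the slide may run back home
- pull_lug (a point): the latch slide's finger lug: upright black tab 24 (x) by 12 (y) by 44 (z) mm, flat sides; this point is the middle of its lower end. Frame down, latch home: at (-165, 75, 51.5) mm in the bed's frame, top at 95.5 mm. Nothing near it is higher than 55 mm but the ball, 75 mm off towards -y. Grip it across y; it turns with the frame and can pivot between the pads
- tongue_tip (a point): middle of the front edge of the catch's tongue, 25 mm in front of the ball's axis; 46 mm above the table with the frame down, about 0.22 m at 35 degrees
- brush: round stencil brush standing on its bristles on the stencil plate: bristles and steel ferrule 47 mm across and 48 mm high, above them a light wood handle, a plain cylinder 26 mm across reaching to 110 mm; 0.14 kg. Origin: centre of the bristle face, z along the handle
- dish: white ceramic dish, 106 mm across its rim, 22 mm high, flat inner floor 86 mm across and 5 mm above the table; loose, 0.45 kg; stands left or right of the bed. Origin: centre of its underside
- block_large: bystander: wooden printing block 120 by 85 mm, 76 mm high with its grip; origin under its centre
- block_square: bystander: wooden printing block 80 by 80 mm, 74 mm high with its grip; origin under its centre
- block_border: bystander: narrow wooden printing block 140 by 45 mm, 70 mm high with its grip; origin under its centre
- dye_jar: bystander: reddish-brown dye jar, 72 mm across, 85 mm high, on the side of the bed where the dish is not; origin under its centre
- water_bottle: bystander: clear bottle, 66 mm across, 190 mm high; origin under its centre
- scraper: bystander: spatula 200 mm long lying on the table in front of the bed
- mug: bystander: blue mug, 80 mm across, 90 mm high; origin under its centre
- latch: the latch slide with its lug, sliding on the front tongue of the frame and turning with it: a keyhole plate 3.5 mm thick, 32 mm (x) wide. Frame down and latch home, its origin is on the ball's axis at (-165, 0, 44) mm in the bed's frame; axes as the frame's
Mind the look-alikes: they are no part of the job. What is shaped like the brush but green or yellow is not meant.

How it is judged:
By the outcome, as a careful person would: the job done as asked, in the order asked, and still so for the second after the job is handed in, while the arm keeps its last pose, push and grip.
It also fails if it takes over 48 s, if anything falls off the work surface, if the arm or the gripper's body presses on something with over 40 N, if the wrist force passes 120 N, or if a joint passes its speed limit or range.

## Working session

There is one attempt and no reset: what is moved stays moved. The work goes in short steps, Python scripts to look and compute and a tool call to move; the robot and the scene stay as the last step left them, time stands still between calls to the robot, and variables do not carry over. Pictures are saved under pics/ and viewed, at most 10 in all, crops included, and the job is handed in when it is done.

Besides the shell and the picture viewer there is one more tool, called after "Request:" as a command line: name --argument value ..., lists and objects as JSON in quotes. step_arm: Moves the arm, as the interface text tells. Its arguments: {"type":"object","properties":{"targets":{"type":"array","items":{"type":"object","properties":{"angular":{"type":"array","items":{"type":"number","minimum":-1,"maximum":1}},"dp":{"type":"array","items":{"type":"number","minimum":-1,"maximum":1}},"fingers":{"type":"number"}}}},"newtons":{"type":"number"}},"required":["targets"]}

```bash
ls; mkdir -p pics
cat > h.py <<'E'
import numpy as np, cv2
from bench import *
def cam(n):
    p=camera_params(n); f=210/np.tan(np.radians(p['vfov']/2))
    return np.array([[f,0,p['cx']],[0,f,p['cy']],[0,0,1]]),np.array(p['D'],float),np.array(p['R'],float),np.array(p['t'],float)
def ray(n,px):
    K,D,R,t=cam(n); u=cv2.undistortPoints(np.array([[px]],float),K,D)[0,0]
    return -R.T@t, R.T@np.array([u[0],u[1],1])
def atz(n,px,z):
    o,d=ray(n,px); return o+d*(z-o[2])/d[2]
def proj(n,X):
    K,D,R,t=cam(n); return cv2.projectPoints(np.array(X,float).reshape(-1,1,3),cv2.Rodrigues(R)[0],t,K,D)[0][:,0]
def tri(a,b):
    (o1,d1),(o2,d2)=ray(*a),ray(*b)
    s=np.linalg.lstsq(np.c_[d1,-d2],o2-o1,rcond=None)[0]
    p,q=o1+s[0]*d1,o2+s[1]*d2; return (p+q)/2,np.linalg.norm(p-q)
E
python3 - <<'E'
from h import *
np.set_printoptions(precision=1,suppress=True)
for n in('scene','top'):
    im=snapshot(n); cv2.imwrite(f'pics/{n}0.png',im)
    for l in('ball','pull_lug','tongue_tip','brush','dish','bed','stencil_frame','dye_jar'):
        print(n,l,[(np.round(r['at']),round(r['conf'],2)) for r in pinpoint(n,l)[:4]])
    print(cam(n)[2].T@-cam(n)[3])
print(sense())
E
```

```text
pics
scene ball [(array([241., 210.]), 0.9)]
scene pull_lug [(array([256., 193.]), 0.5)]
scene tongue_tip [(array([238., 209.]), 0.55)]
scene brush [(array([229., 296.]), 0.71), (array([286., 226.]), 0.62), (array([204., 215.]), 0.58), (array([242., 207.]), 0.17)]
scene dish [(array([307., 149.]), 0.91)]
scene bed [(array([292., 242.]), 0.59)]
scene stencil_frame [(array([245., 209.]), 0.68)]
scene dye_jar [(array([177., 312.]), 0.76), (array([239., 208.]), 0.6)]
[ 915.5 -616.7  918.2]
top ball [(array([289., 231.]), 0.77), (array([217., 277.]), 0.48)]
top pull_lug [(array([265., 230.]), 0.76)]
top tongue_tip [(array([289., 236.]), 0.71)]
top brush [(array([283., 193.]), 0.74), (array([352., 202.]), 0.63), (array([295., 267.]), 0.6)]
top dish [(array([186., 225.]), 0.58)]
top bed [(array([288., 187.]), 0.85)]
top stencil_frame [(array([290., 229.]), 0.82)]
top dye_jar [(array([383., 231.]), 0.81)]
[ 254.3   14.6 1831.8]
{'time': 0.9, 'joint_pos': array([69.3,  7.5, 85.3, -0. , 87.3, -4.9]), 'qd': array([ 0. ,  0. ,  0.1, -0.1,  0.1, -0. ]), 'joint_efforts': array([ -0. , -56.9, -50.1,  -0. ,   0. ,   0. ]), 'tool_pos': array([163.4, 577.3, 231.3]), 'tcp_rot': array([180. ,   0. , 164.2]), 'ft_force': array([-0.5, -0.8,  0.6]), 'wrist_torque': array([ 0. ,  0. , -0.1]), 'grip_force': 0.0, 'finger_gap': 85.48774678422787}
```

View pics/scene0.png

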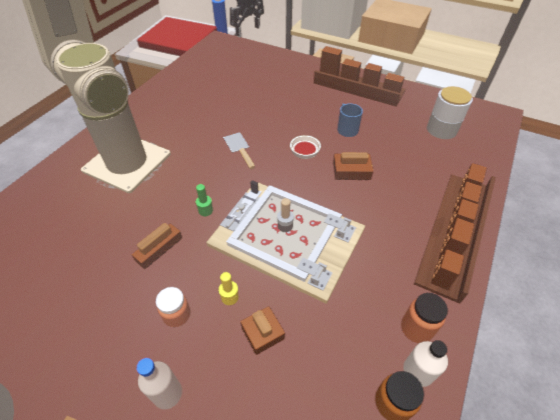

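View pics/top0.png

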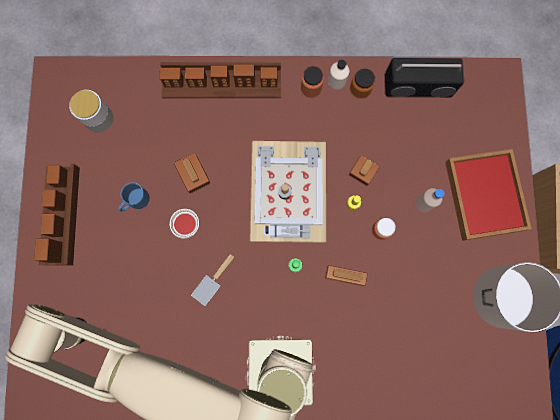

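Run:
```python
from h import *
np.set_printoptions(precision=1,suppress=True)
P={n:{l:[r['at'] for r in pinpoint(n,l)[:4]] for l in('ball','pull_lug','brush','dish','bed','tongue_tip','stencil_frame')} for n in('scene','top')}
for l,z in(('ball',61),('pull_lug',51.5),('bed',0),('dish',0),('tongue_tip',46),('stencil_frame',44)):
    a,b=P['scene'][l][0],P['top'][l][0]
    print(l,tri(('scene',a),('top',b)),atz('scene',a,z),atz('top',b,z))
for n in P:
    for b in P[n]['brush']: print(n,b,atz(n,b,37),atz(n,b,0))
```

```text
ball (array([486.5, -32.6,  50.5]), np.float64(2.1788853806387)) [492.4 -38.9  61. ] [484.3 -33.   61. ]
pull_lug (array([488.6,  50.5,  41.4]), np.float64(2.5614771248129387)) [492.6  41.9  51.5] [488.2  51.2  51.5]
bed (array([655. , -32.1,  -1.7]), np.float64(1.3177046591833321)) [656.  -32.7   0. ] [654.1 -32.4   0. ]
dish (array([519.4, 341.1,   2. ]), np.float64(13.523183065226409)) [523.5 348.2  -0. ] [513.9 337.6   0. ]
tongue_tip (array([470.7, -32.5,  42.9]), np.float64(4.941466075596287)) [474.  -32.8  46. ] [468.5 -34.   46. ]
stencil_frame (array([494.8, -34.7,  57.2]), np.float64(11.541613877524835)) [492.6 -21.6  44. ] [492.2 -38.8  44. ]
scene [228.9, 295.5] [ 597.8 -277.4   37. ] [ 584.4 -263.1    0. ]
scene [286.3, 226.1] [626.7 -15.8  37. ] [614.5   9.4   0. ]
scene [204.1, 214.9] [393.9 -91.3  37. ] [372.  -69.3   0. ]
scene [241.7, 207.3] [476.9 -15.   37. ] [458.5  10.3   0. ]
top [283.4, 193.4] [623.3 -14.4  37. ] [630.9 -15.    0. ]
top [351.5, 201.6] [ 592.8 -259.1   37. ] [ 599.8 -264.8    0. ]
top [294.9, 266.6] [361.1 -53.6  37. ] [363.3 -55.    0. ]
```

The real brush could be confused with two others:
- Light wood handle on the plate: scene (286,212), top (284,191). This fits the description.
- Green look-alike: scene (204,200), top (295,265).
- Yellow look-alike: scene (229,290), top (354,202).

I choose the wooden one. Next I'll check it in a close crop and refine the bed pose with an overlay.

Run:
```python
from h import *
from scipy.optimize import least_squares
np.set_printoptions(precision=2,suppress=True)
ims={n:snapshot(n) for n in('scene','top')}
obs={}
for n in ims:
    for l in('bed','dish','brush','pull_lug'):
        m=masks_of(n,l); print(n,l,[(np.round(r['at']),round(r['conf'],2),int(r['pixels'].sum())) for r in m[:3]])
        if l=='bed':
            h=cv2.convexHull(np.argwhere(m[0]['pixels'])[:,::-1].astype(np.int32)); 
            for e in np.arange(2,15,.5):
                q=cv2.approxPolyDP(h,e,True)
                if len(q)<=4: break
            obs[n]=q[:,0].astype(float); print('quad',obs[n].tolist())
        if l=='dish':
            c=np.argwhere(m[0]['pixels'])[:,::-1].astype(np.float32); (e,ax,_)=cv2.fitEllipse(cv2.convexHull(c.astype(np.int32)))
            print('dish',e,ax,atz(n,e,22),atz(n,e,14))
def corners(p):
    c,s=np.cos(p[2]),np.sin(p[2]); R=np.array([[c,-s],[s,c]])
    L=np.array([[-200,-135],[-200,135],[170,135],[170,-135]])
    return np.c_[L@R.T+p[:2],np.full(4,26)]
def res(p,ns=('scene','top')):
    r=[]
    for n in ns:
        q=proj(n,corners(p))
        for k in q:
            d=obs[n]-k; r.append(d[np.argmin((d**2).sum(1))])
    return np.ravel(r)
for ns in(('scene',),('top',),('scene','top')):
    s=least_squares(res,[655,-32,0],args=(ns,),x_scale=[1,1,.01],loss='soft_l1'); print(ns,s.x[:2],np.degrees(s.x[2]),np.abs(s.fun).round(1))
out=[]
x,y,a=s.x; c,sn=np.cos(a),np.sin(a)
W=lambda v:[x+c*v[0]-sn*v[1],y+sn*v[0]+c*v[1],v[2]]
pts=[W(v) for v in[(-165,0,71),(-165,75,51.5),(-165,75,95.5),(-190,0,46),(-140,-120,54),(-140,120,54),(100,-120,54),(100,120,54)]]+corners(s.x).tolist()
print(pts[:3])
for n,(u,v,w,h) in(('scene',(180,160,200,150)),('top',(160,130,200,150))):
    k=4 if n=='scene' else 4
    im=cv2.resize(ims[n][v:v+h,u:u+w],None,fx=2,fy=4 if 0 else 2,interpolation=cv2.INTER_CUBIC) if 0 else cv2.resize(ims[n][v:v+h,u:u+w],None,fx=k,fy=k,interpolation=cv2.INTER_CUBIC)
    for q in proj(n,pts): cv2.circle(im,tuple(int(i) for i in((q-(u,v)+.5)*k)),3,(0,255,0),1)
    cv2.imwrite(f'pics/{n}1.png',im)
```

```text
scene bed [(array([290., 238.]), 0.7, 10336), (array([239., 143.]), 0.61, 447)]
quad [[363.0, 225.0], [326.0, 302.0], [206.0, 244.0], [251.0, 180.0]]
scene dish [(array([303., 147.]), 0.82, 558)]
dish (303.97869873046875, 146.45492553710938) (23.6862850189209, 29.83602523803711) [518.98 333.38  22.  ] [515.44 341.86  14.  ]
scene brush [(array([201., 201.]), 0.9, 377), (array([225., 290.]), 0.76, 483), (array([286., 217.]), 0.74, 386)]
scene pull_lug [(array([252., 196.]), 0.7, 225)]
top bed [(array([289., 190.]), 0.73, 7317)]
quad [[324.0, 241.0], [251.0, 239.0], [254.0, 141.0], [325.0, 143.0]]
top dish [(array([186., 222.]), 0.77, 718)]
dish (183.6662139892578, 222.8233184814453) (29.2996883392334, 30.87883758544922) [519.44 342.98  22.  ] [520.61 344.43  14.  ]
top brush [(array([298., 264.]), 0.71, 157), (array([352., 200.]), 0.67, 127), (array([283., 192.]), 0.45, 169)]
top pull_lug [(array([273., 229.]), 0.59, 219)]
('scene',) [648.04 -36.59] -0.053075072228049996 [1.7 0.  1.6 2.2 0.  0.1 0.1 1. ]
('top',) [652.98 -33.73] -1.645820683221924 [1.3 0.8 1.6 0.9 1.  1.1 1.2 1. ]
('scene', 'top') [650.02 -35.39] -0.6505252872469446 [0.9 0.7 3.  1.9 1.  0.6 0.3 0.8 2.7 1.  0.1 2.4 1.3 0.3 0.9 0.9]
[[np.float64(485.03502013423815), np.float64(-33.51830538847842), 71], [np.float64(485.8865374490068), np.float64(41.47686057748668), 51.5], [np.float64(485.8865374490068), np.float64(41.47686057748668), 95.5]]
```

View pics/scene1.png

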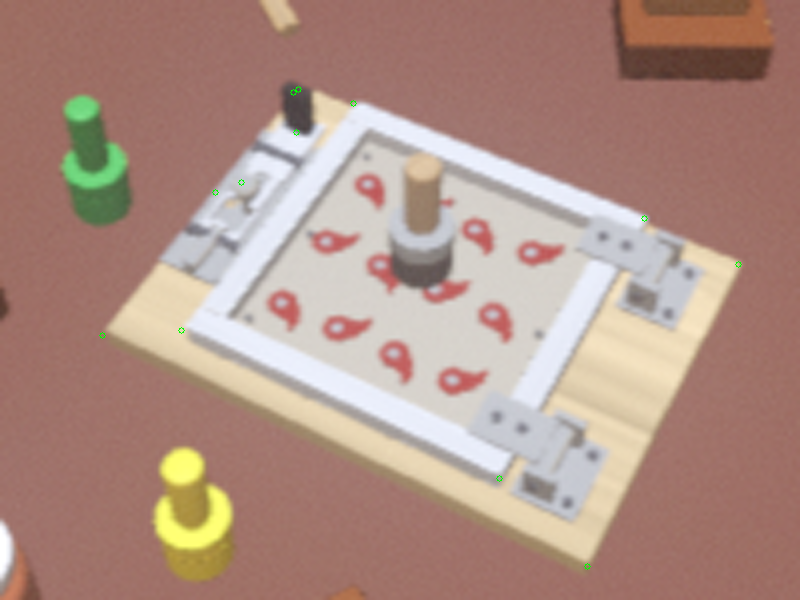

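View pics/top1.png

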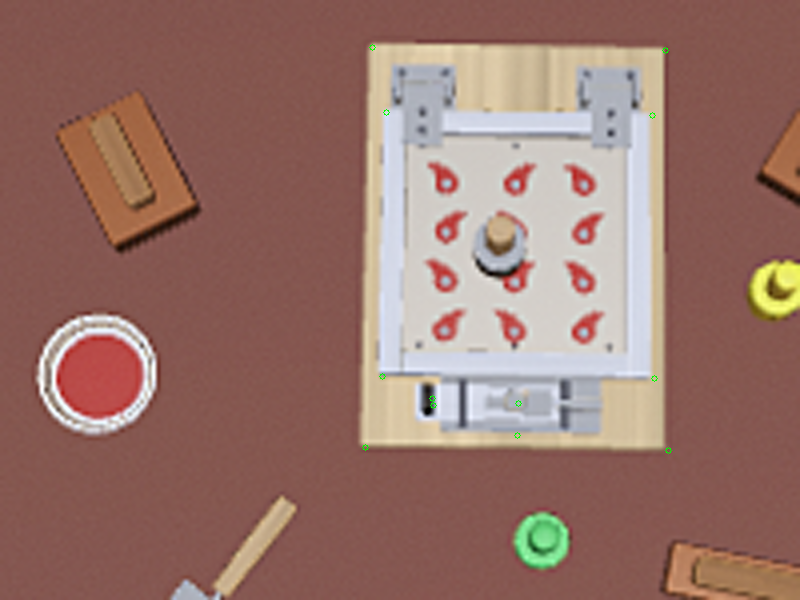

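The crop confirms the brush with the light wood handle on the plate: handle top at scene (285.5,200.8) and top (285,187.3). The bed overlay fits within about 1 px. I'll refine it with hand-picked corners and compute the first move.

```bash
cat >> h.py <<'E'
from scipy.spatial.transform import Rotation as Ro
def rel(pos,rpy,p0=None,r0=None):
    "scaled dp, angular from current pose"
    s=sense(); p0=s['tool_pos'] if p0 is None else np.array(p0,float); r0=s['tcp_rot'] if r0 is None else r0
    A=Ro.from_euler('xyz',r0,degrees=True); B=Ro.from_euler('xyz',rpy,degrees=True)
    return np.round(A.inv().apply(np.array(pos)-p0)/200,4), np.round(np.degrees((A.inv()*B).as_rotvec())/180,4)
E
python3 - <<'E'
from h import *
from scipy.optimize import least_squares
np.set_printoptions(precision=2,suppress=True)
S=lambda a:np.array(a)/4+(180,160)-.5; T=lambda a:np.array(a)/4+(160,130)-.5
O=[('scene',(-200,-135,26),S((105,330))),('scene',(170,135,26),S((740,262))),('scene',(170,-135,26),S((590,560))),
('scene',(-140,120,54),S((355,103))),('scene',(-140,-120,54),S((186,320))),('scene',(-165,75,95.5),S((296,87))),
('scene',(100,-120,54),S((500,468))),
('top',(170,135,26),T((370,44))),('top',(170,-135,26),T((665,47))),('top',(-200,-135,26),T((665,449))),('top',(-200,135,26),T((361,446))),
('top',(-140,120,54),T((380,374))),('top',(-140,-120,54),T((654,378))),('top',(-165,75,95.5),T((427,400)))]
def W(p,v):
    c,s=np.cos(p[2]),np.sin(p[2]); return [p[0]+c*v[0]-s*v[1],p[1]+s*v[0]+c*v[1],v[2]]
def res(p): return np.ravel([proj(n,W(p,v))[0]-o for n,v,o in O])
s=least_squares(res,[652,-34,0],x_scale=[1,1,.01],loss='soft_l1'); p=s.x
print(p[:2],np.degrees(p[2]),s.fun.reshape(-1,2).round(1).tolist())
for v in[(-165,0,71),(-165,75,51.5),(120,0,44)]: print(np.array(W(p,v)))
print('brush top',tri(('scene',S((422,163))),('top',T((500,229)))),atz('scene',S((422,163)),147),atz('top',T((500,229)),147))
print('dish',atz('top',T((97,374)),22))
E
```

```text
[650.27 -31.72] -0.7623496874832523 [[0.2, 0.2], [0.1, -0.1], [-0.2, 0.6], [0.4, -0.7], [-0.3, 1.5], [0.1, 0.5], [0.4, 1.7], [-0.2, 0.7], [-0.8, 0.9], [-0.2, 0.3], [-0.0, 0.3], [-0.6, 0.5], [-1.0, 0.2], [0.1, -0.4]]
[485.29 -29.52  71.  ]
[486.29  45.47  51.5 ]
[770.26 -33.32  44.  ]
brush top (array([622.37, -16.99, 149.23]), np.float64(1.7896808686283616)) [620.87 -15.9  147.  ] [623.59 -16.5  147.  ]
dish [518.8  342.66  22.  ]
```

Request:
step_arm --targets '[{"dp":[-0.12,-0.09,0],"angular":[0,0,-0.01],"fingers":0.2},{"dp":[-0.3,-0.22,0],"angular":[0,0,-0.03],"fingers":0.2},{"dp":[-0.5,-0.37,0],"angular":[0,0,-0.05],"fingers":0.2},{"dp":[-0.7,-0.52,0],"angular":[0,0,-0.07],"fingers":0.2},{"dp":[-0.85,-0.63,0],"angular":[0,0,-0.0833],"fingers":0.2},{"dp":[-0.98,-0.73,0],"angular":[0,0,-0.0833],"fingers":0.2},{"dp":[-0.98,-0.73,0],"angular":[0,0,-0.0833],"fingers":0.2},{"dp":[-0.98,-0.73,0],"angular":[0,0,-0.0833],"fingers":0.2}]'

```text
time: 3.1
tool_pos: [312.1, 383.8, 231.4]
tcp_rot: [180.0, -0.0, 179.2]
ft_force: [-0.7, 0.5, -0.3]
finger_gap: 68.3
grip_force: 0.0
```

Request:
step_arm --targets '[{"dp":[-0.12,-0.15,0],"angular":[0,0,0],"fingers":0.2},{"dp":[-0.28,-0.35,0],"angular":[0,0,0],"fingers":0.2},{"dp":[-0.44,-0.55,0],"angular":[0,0,0],"fingers":0.2},{"dp":[-0.6,-0.75,0],"angular":[0,0,0],"fingers":0.2},{"dp":[-0.72,-0.9,0],"angular":[0,0,0],"fingers":0.2},{"dp":[-0.8,-1,0],"angular":[0,0,0],"fingers":0.2},{"dp":[-0.8,-1,0],"angular":[0,0,0],"fingers":0.2},{"dp":[-0.8,-1,0],"angular":[0,0,0],"fingers":0.2}]'

```text
time: 4.1
tool_pos: [468.9, 182.4, 231.1]
tcp_rot: [180.0, -0.0, 179.2]
ft_force: [0.3, -0.4, 0.1]
finger_gap: 68.4
grip_force: 0.0
```

Request:
step_arm --targets '[{"dp":[-0.12,-0.15,0],"angular":[0,0,0],"fingers":0.2},{"dp":[-0.28,-0.35,0],"angular":[0,0,0],"fingers":0.2},{"dp":[-0.44,-0.55,0],"angular":[0,0,0],"fingers":0.2},{"dp":[-0.6,-0.75,0],"angular":[0,0,0],"fingers":0.2},{"dp":[-0.7,-0.9,0],"angular":[0,0,0],"fingers":0.2},{"dp":[-0.75,-1,0],"angular":[0,0,0],"fingers":0.2},{"dp":[-0.75,-1,0],"angular":[0,0,0],"fingers":0.2},{"dp":[-0.75,-1,0],"angular":[0,0,0],"fingers":0.2}]'

```text
time: 5.1
tool_pos: [616.1, -19.4, 231.3]
tcp_rot: [180.0, -0.0, 179.3]
ft_force: [-0.0, 0.8, 0.5]
finger_gap: 68.1
grip_force: 0.0
```

Request:
step_arm --newtons 30 --targets '[{"dp":[-0.03,0.015,0.05],"angular":[0,0,0],"fingers":0.2},{"dp":[-0.03,0.015,0.15],"angular":[0,0,0],"fingers":0.2},{"dp":[-0.03,0.015,0.28],"angular":[0,0,0],"fingers":0.2},{"dp":[-0.03,0.015,0.4],"angular":[0,0,0],"fingers":0.2},{"dp":[-0.03,0.015,0.5],"angular":[0,0,0],"fingers":0.2},{"dp":[-0.03,0.015,0.58],"angular":[0,0,0],"fingers":0.2},{"dp":[-0.03,0.015,0.615],"angular":[0,0,0],"fingers":0.2},{"dp":[-0.03,0.015,0.615],"angular":[0,0,0],"fingers":0.2}]'

```text
time: 6.1
tool_pos: [622.5, -17.9, 108.0]
tcp_rot: [180.0, -0.0, 179.2]
ft_force: [0.1, 0.0, 0.3]
finger_gap: 68.2
grip_force: 0.0
```

Request:
step_arm --targets '[{"dp":[0,0,0],"angular":[0,0,0],"fingers":0.4},{"dp":[0,0,0],"angular":[0,0,0],"fingers":0.5},{"dp":[0,0,0],"angular":[0,0,0],"fingers":0.6},{"dp":[0,0,0],"angular":[0,0,0],"fingers":0.7},{"dp":[0,0,0],"angular":[0,0,0],"fingers":0.8},{"dp":[0,0,0],"angular":[0,0,0],"fingers":0.9},{"dp":[0,0,0],"angular":[0,0,0],"fingers":1},{"dp":[0,0,0],"angular":[0,0,0],"fingers":1}]'

```text
time: 7.1
tool_pos: [622.8, -17.7, 108.7]
tcp_rot: [180.0, 0.0, 179.2]
ft_force: [-0.4, 4.3, 5.1]
finger_gap: 25.3
grip_force: 29.7
```

Run:
```python
from h import *
np.set_printoptions(precision=2,suppress=True)
a=snapshot('scene'); b=snapshot('top')
c=np.hstack([cv2.resize(a[150:270,220:340],(400,400),interpolation=2),cv2.resize(b[150:250,235:335],(400,400),interpolation=2)]); cv2.imwrite('pics/g.png',c)
s=sense(); print(s['tool_pos'],s['finger_gap'],s['grip_force'],s['ft_force'])
```

```text
[622.85 -17.7  108.7 ] 25.162591557927474 29.767415821552277 [-0.86  3.55  5.25]
```

View pics/g.png

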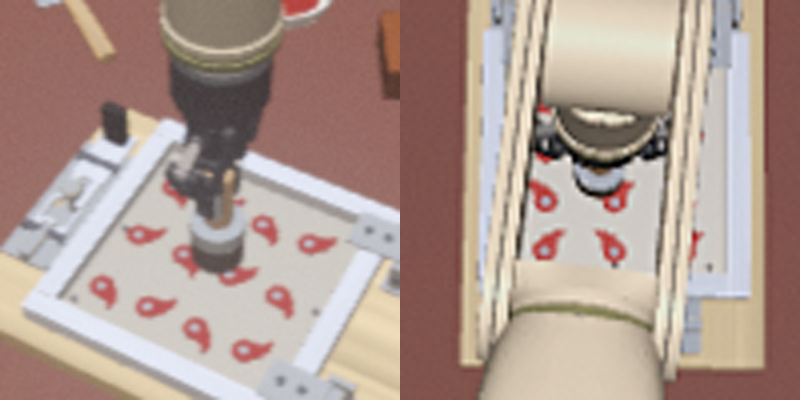

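The brush is gripped: gap 25.3 mm, and the handle sits between the fingers at crop (225,185). Next I lift it and carry it to the dish.

Request:
step_arm --newtons 40 --targets '[{"dp":[0,0,-0.03],"angular":[0,0,0],"fingers":1},{"dp":[0,0,-0.08],"angular":[0,0,0],"fingers":1},{"dp":[0,0,-0.16],"angular":[0,0,0],"fingers":1},{"dp":[0,0,-0.25],"angular":[0,0,0],"fingers":1},{"dp":[0,0,-0.34],"angular":[0,0,0],"fingers":1},{"dp":[0,0,-0.42],"angular":[0,0,0],"fingers":1},{"dp":[0,0,-0.48],"angular":[0,0,0],"fingers":1},{"dp":[0,0,-0.5],"angular":[0,0,0],"fingers":1}]'

```text
time: 8.2
tool_pos: [623.0, -17.9, 209.5]
tcp_rot: [-180.0, 0.1, 179.2]
ft_force: [-0.3, 0.1, -1.4]
finger_gap: 25.4
grip_force: 39.2
```

Request:
step_arm --targets '[{"dp":[0.02,0.06,0],"angular":[0,0,0],"fingers":1},{"dp":[0.05,0.18,0],"angular":[0,0,0],"fingers":1},{"dp":[0.1,0.33,0],"angular":[0,0,0],"fingers":1},{"dp":[0.14,0.48,0],"angular":[0,0,0],"fingers":1},{"dp":[0.19,0.63,0],"angular":[0,0,0],"fingers":1},{"dp":[0.23,0.76,0],"angular":[0,0,0],"fingers":1},{"dp":[0.26,0.86,0],"angular":[0,0,0],"fingers":1},{"dp":[0.27,0.9,0],"angular":[0,0,0],"fingers":1}]'

```text
time: 9.2
tool_pos: [570.4, 164.1, 207.7]
tcp_rot: [-180.0, -0.1, 179.3]
ft_force: [0.4, -0.2, -1.3]
finger_gap: 25.0
grip_force: 39.3
```

Request:
step_arm --targets '[{"dp":[0.02,0.06,0],"angular":[0,0,0],"fingers":1},{"dp":[0.06,0.2,0],"angular":[0,0,0],"fingers":1},{"dp":[0.12,0.36,0],"angular":[0,0,0],"fingers":1},{"dp":[0.16,0.52,0],"angular":[0,0,0],"fingers":1},{"dp":[0.21,0.68,0],"angular":[0,0,0],"fingers":1},{"dp":[0.25,0.82,0],"angular":[0,0,0],"fingers":1},{"dp":[0.275,0.9,0],"angular":[0,0,0],"fingers":1},{"dp":[0.275,0.9,0],"angular":[0,0,0],"fingers":1}]'

```text
time: 10.2
tool_pos: [518.4, 344.1, 208.1]
tcp_rot: [-180.0, -0.0, 179.3]
ft_force: [-0.6, -0.1, -0.5]
finger_gap: 25.2
grip_force: 39.4
```

Run:
```python
from h import *
np.set_printoptions(precision=2,suppress=True)
a=snapshot('scene'); b=snapshot('top')
c=np.hstack([cv2.resize(a[60:200,240:380],(400,400),interpolation=2),cv2.resize(b[170:270,130:230],(400,400),interpolation=2)]); cv2.imwrite('pics/d.png',c)
s=sense(); print(s['tool_pos'],s['tcp_rot'],s['finger_gap'],s['grip_force'],s['ft_force'],s['joint_pos'])
```

```text
[519.01 342.74 208.19] [-179.96    0.    179.17] 24.816302556611852 39.42239999771118 [-0.53 -0.26 -1.14] [ 28.74  11.49  83.22  -0.03  85.31 -60.43]
```

View pics/d.png

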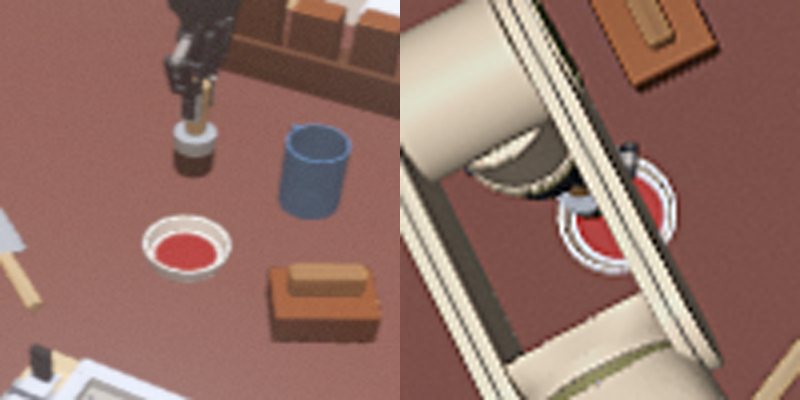

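The brush is upright above the dish, whose centre is at crop (187,247). I'll lower it.

Request:
step_arm --targets '[{"dp":[0,0,0.05],"angular":[0,0,0],"fingers":1},{"dp":[0,0,0.15],"angular":[0,0,0],"fingers":1},{"dp":[0,0,0.28],"angular":[0,0,0],"fingers":1},{"dp":[0,0,0.42],"angular":[0,0,0],"fingers":1},{"dp":[0,0,0.53],"angular":[0,0,0],"fingers":1},{"dp":[0,0,0.6],"angular":[0,0,0],"fingers":1},{"dp":[0,0,0.63],"angular":[0,0,0],"fingers":1},{"dp":[0,0,0.64],"angular":[0,0,0],"fingers":1}]'

```text
time: 11.3
tool_pos: [518.8, 343.5, 80.3]
tcp_rot: [180.0, 0.0, 179.2]
ft_force: [0.1, 0.1, -0.7]
finger_gap: 25.2
grip_force: 39.4
```

Request:
step_arm --targets '[{"dp":[0,0,0.005],"angular":[0,0,0],"fingers":1},{"dp":[0,0,0.01],"angular":[0,0,0],"fingers":1},{"dp":[0,0,0.015],"angular":[0,0,0],"fingers":1},{"dp":[0,0,0.018],"angular":[0,0,0],"fingers":1},{"dp":[0,0,0.018],"angular":[0,0,0],"fingers":1},{"dp":[0,0,0.018],"angular":[0,0,0],"fingers":1},{"dp":[0,0,0.018],"angular":[0,0,0],"fingers":1},{"dp":[0,0,0.018],"angular":[0,0,0],"fingers":1}]'

```text
time: 12.3
tool_pos: [518.7, 343.6, 76.8]
tcp_rot: [180.0, 0.0, 179.2]
ft_force: [0.8, 0.6, -0.6]
finger_gap: 25.0
grip_force: 39.5
```

Request:
step_arm --targets '[{"dp":[0,0,0.005],"angular":[0,0,0],"fingers":1},{"dp":[0,0,0.007],"angular":[0,0,0],"fingers":1},{"dp":[0,0,0.007],"angular":[0,0,0],"fingers":0.6},{"dp":[0,0,0.007],"angular":[0,0,0],"fingers":0.5},{"dp":[0,0,0.007],"angular":[0,0,0],"fingers":0.4},{"dp":[0,0,0.007],"angular":[0,0,0],"fingers":0.3},{"dp":[0,0,0.007],"angular":[0,0,0],"fingers":0.3},{"dp":[0,0,0.007],"angular":[0,0,0],"fingers":0.3}]'

```text
time: 13.3
tool_pos: [518.7, 343.6, 75.3]
tcp_rot: [-180.0, -0.0, 179.2]
ft_force: [0.6, -1.0, 0.7]
finger_gap: 60.1
grip_force: 0.0
```

Request:
step_arm --targets '[{"dp":[0,0,-0.05],"angular":[0,0,0],"fingers":0.3},{"dp":[0,0,-0.15],"angular":[0,0,0],"fingers":0.3},{"dp":[0,0,-0.28],"angular":[0,0,0],"fingers":0.3},{"dp":[0,0,-0.43],"angular":[0,0,0],"fingers":0.3},{"dp":[0,0,-0.55],"angular":[0,0,0],"fingers":0.35},{"dp":[0.02,-0.1,-0.6],"angular":[0,0,0],"fingers":0.4},{"dp":[0.03,-0.3,-0.6],"angular":[0,0,0],"fingers":0.4},{"dp":[0.05,-0.5,-0.6],"angular":[0,0,0],"fingers":0.4}]'

```text
time: 14.3
tool_pos: [507.7, 243.1, 197.7]
tcp_rot: [179.9, 0.2, 179.2]
ft_force: [0.2, 0.4, 0.6]
finger_gap: 50.9
grip_force: 0.0
```

Run:
```python
from h import *
np.set_printoptions(precision=2,suppress=True)
a=snapshot('scene'); b=snapshot('top')
c=np.hstack([cv2.resize(a[90:210,230:350],(400,400),interpolation=2),cv2.resize(b[170:270,150:250],(400,400),interpolation=2)]); cv2.imwrite('pics/e.png',c)
for n in('scene','top'): print([r['at'] for r in pinpoint(n,'brush')],proj(n,[[519,343,5],[486,45.5,95.5]]))
s=sense(); print(s['tool_pos'],s['tcp_rot'],s['finger_gap'],s['ft_force'],s['time'])
print(rel([486.3,45.5,150],[180,0,179.2]))
```

```text
[[226.0, 298.1], [204.5, 209.7], [306.1, 147.0]] [[304.9  148.52]
 [253.48 181.75]]
[[295.2, 268.0], [182.9, 223.9], [348.2, 203.9]] [[184.49 223.62]
 [266.39 229.17]]
[507.9  243.47 197.24] [179.93   0.13 179.11] 51.504803050202355 [0.86 0.61 0.98] 14.5
(array([ 0.09, -0.99,  0.23]), array([ 0.,  0., -0.]))
```

View pics/e.png

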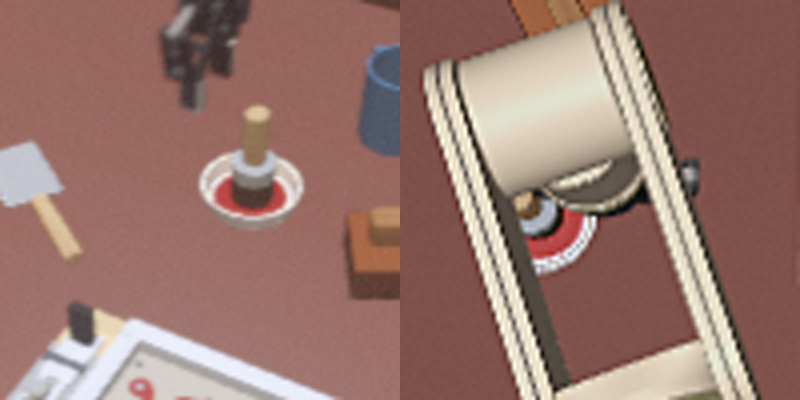

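The brush stands upright in the dish (scene (306,147)). The lug top is at scene (254,182), which matches the model. Next I move above the lug.

Request:
step_arm --newtons 40 --targets '[{"dp":[0.01,-0.12,0.02],"angular":[0,0,0],"fingers":0.4},{"dp":[0.03,-0.3,0.07],"angular":[0,0,0],"fingers":0.4},{"dp":[0.05,-0.5,0.12],"angular":[0,0,0],"fingers":0.4},{"dp":[0.07,-0.7,0.17],"angular":[0,0,0],"fingers":0.4},{"dp":[0.08,-0.87,0.2],"angular":[0,0,0],"fingers":0.4},{"dp":[0.09,-0.97,0.23],"angular":[0,0,0],"fingers":0.4},{"dp":[0.09,-0.99,0.23],"angular":[0,0,0],"fingers":0.4},{"dp":[0.09,-0.99,0.23],"angular":[0,0,0],"fingers":0.4}]'

```text
time: 15.5
tool_pos: [487.1, 46.8, 150.1]
tcp_rot: [180.0, 0.1, 179.2]
ft_force: [0.4, -0.4, -0.0]
finger_gap: 51.4
grip_force: 0.0
```

Run:
```python
from h import *
np.set_printoptions(precision=4,suppress=True)
a=snapshot('scene'); c=cv2.resize(a[130:230,200:300],(600,600),interpolation=2); cv2.imwrite('pics/f.png',c)
print(rel([486.3,45.5,62],[180,0,179.2])); s=sense(); print(s['tool_pos'],s['ft_force'],s['time'])
```

```text
(array([ 0.0042, -0.0076,  0.4402]), array([0.0001, 0.0003, 0.0002]))
[487.0582  46.9702 150.0401] [-0.4365  0.0895 -0.1842] 15.55
```

View pics/f.png

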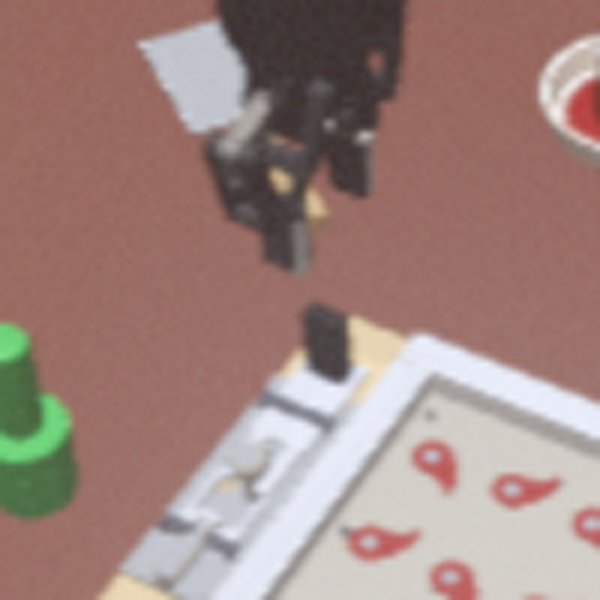

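The fingers straddle the lug: their midpoint is at crop (322,228), above the lug top at (325,310). Now I descend and close.

Request:
step_arm --targets '[{"dp":[0.004,-0.006,0.04],"angular":[0,0,0],"fingers":0.4},{"dp":[0.004,-0.006,0.12],"angular":[0,0,0],"fingers":0.4},{"dp":[0.004,-0.006,0.21],"angular":[0,0,0],"fingers":0.4},{"dp":[0.004,-0.006,0.3],"angular":[0,0,0],"fingers":0.4},{"dp":[0.004,-0.006,0.37],"angular":[0,0,0],"fingers":0.4},{"dp":[0.004,-0.006,0.42],"angular":[0,0,0],"fingers":0.4},{"dp":[0.004,-0.006,0.44],"angular":[0,0,0],"fingers":0.4},{"dp":[0.004,-0.006,0.44],"angular":[0,0,0],"fingers":0.4}]'

```text
time: 16.55
tool_pos: [485.7, 44.8, 61.3]
tcp_rot: [-180.0, 0.0, 179.2]
ft_force: [0.8, 0.6, -0.4]
finger_gap: 51.5
grip_force: 0.0
```

Request:
step_arm --newtons 60 --targets '[{"dp":[0,0,0],"angular":[0,0,0],"fingers":0.55},{"dp":[0,0,0],"angular":[0,0,0],"fingers":0.65},{"dp":[0,0,0],"angular":[0,0,0],"fingers":0.72},{"dp":[0,0,0],"angular":[0,0,0],"fingers":0.78},{"dp":[0,0,0],"angular":[0,0,0],"fingers":0.83},{"dp":[0,0,0],"angular":[0,0,0],"fingers":0.9},{"dp":[0,0,0],"angular":[0,0,0],"fingers":1},{"dp":[0,0,0],"angular":[0,0,0],"fingers":1}]'

```text
time: 17.55
tool_pos: [485.6, 45.8, 61.5]
tcp_rot: [179.9, 0.0, 179.2]
ft_force: [-1.2, 5.1, 2.7]
finger_gap: 11.3
grip_force: 60.0
```

Request:
step_arm --newtons 80 --targets '[{"dp":[0,0.01,0],"angular":[0,0,0],"fingers":1},{"dp":[0,0.025,0],"angular":[0,0,0],"fingers":1},{"dp":[0,0.04,0],"angular":[0,0,0],"fingers":1},{"dp":[0,0.055,0],"angular":[0,0,0],"fingers":1},{"dp":[0,0.07,0],"angular":[0,0,0],"fingers":1},{"dp":[0,0.08,0],"angular":[0,0,0],"fingers":1},{"dp":[0,0.085,0],"angular":[0,0,0],"fingers":1},{"dp":[0,0.085,0],"angular":[0,0,0],"fingers":1}]'

```text
time: 18.55
tool_pos: [486.0, 61.1, 61.4]
tcp_rot: [-179.9, 0.0, 179.2]
ft_force: [-2.2, -7.2, 3.8]
finger_gap: 11.1
grip_force: 80.6
```

Run:
```python
from h import *
for i in range(5):
    snapshot('scene'); s=sense(); print(s['tool_pos'].round(1),s['ft_force'].round(1),s['finger_gap'],s['time'])
```

```text
[486.   61.1  61.4] [-1.5 -6.6  3.6] 10.926347127952384 18.6
[485.9  61.   61.4] [-1.1 -7.3  3.4] 10.99573654236885 18.65
[485.9  61.   61.4] [-1.3 -7.9  2.8] 11.101899872865928 18.7
[485.9  61.   61.4] [-1.7 -7.3  3.8] 10.935125167840047 18.75
[486.   61.   61.4] [-1.7 -7.4  3.1] 11.137841549119319 18.8
```

Request:
step_arm --targets '[{"dp":[0,0.005,0],"angular":[0,0,0],"fingers":1},{"dp":[0,0.01,0],"angular":[0,0,0],"fingers":1},{"dp":[0,0.015,0],"angular":[0,0,0],"fingers":1},{"dp":[0,0.018,0],"angular":[0,0,0],"fingers":1},{"dp":[0,0.018,0],"angular":[0,0,0],"fingers":1},{"dp":[0,0.018,0],"angular":[0,0,0],"fingers":1},{"dp":[0,0.018,0],"angular":[0,0,0],"fingers":1},{"dp":[0,0.018,0],"angular":[0,0,0],"fingers":1}]'

```text
time: 19.8
tool_pos: [486.0, 64.4, 61.4]
tcp_rot: [-179.9, -0.0, 179.2]
ft_force: [-1.9, -9.5, 3.6]
finger_gap: 11.4
grip_force: 80.6
```

Run:
```python
from h import *
for i in range(4):
    snapshot('scene'); s=sense(); print(s['tool_pos'].round(1),s['ft_force'].round(1),s['time'])
```

```text
[486.   64.4  61.4] [-1.8 -8.6  3.6] 19.85
[486.   64.4  61.4] [-1.9 -8.3  3.9] 19.9
[486.   64.4  61.4] [-1.2 -9.   4.5] 19.95
[486.   64.4  61.4] [-1.  -8.2  3.6] 20.0
```

Request:
step_arm --newtons 100 --targets '[{"dp":[0,0,-0.003],"angular":[0,0.0007,0],"fingers":1},{"dp":[-0.0004,0,-0.006],"angular":[0,0.0014,0],"fingers":1},{"dp":[-0.0006,0,-0.01],"angular":[0,0.0022,0],"fingers":1},{"dp":[-0.001,0,-0.015],"angular":[0,0.0034,0],"fingers":1},{"dp":[-0.0014,0,-0.02],"angular":[0,0.0045,0],"fingers":1},{"dp":[-0.0017,0,-0.025],"angular":[0,0.0056,0],"fingers":1},{"dp":[-0.0017,0,-0.025],"angular":[0,0.0056,0],"fingers":1},{"dp":[-0.0017,0,-0.025],"angular":[0,0.0056,0],"fingers":1}]'

```text
time: 21.0
tool_pos: [486.1, 64.4, 65.5]
tcp_rot: [-179.9, -1.0, 179.2]
ft_force: [1.2, -8.9, -4.3]
finger_gap: 10.5
grip_force: 97.4
```

Run:
```python
from h import *
snapshot('top');s=sense(); print(s['tool_pos'].round(1),s['ft_force'].round(1),s['wrist_torque'],s['time'])
for th in list(np.array([.15,.5,.9,1.4,2,2.6,3.2,3.8])*0+0)[:0]+[.5,1.5,3,4.5,6,7.5,9,10.5,11.5,12]:
    t=np.radians(th);c,q=np.cos(t),np.sin(t); print(th,round(-(285.6*(1-c)+17.4*q)/200,4),round(-(285.6*q-17.4*(1-c))/200,4),round(th/180,4))
```

```text
[486.1  64.4  65.5] [ 1.6 -8.7 -5.1] [-1.16725845 -0.59577113  0.03517518] 21.05
0.5 -0.0008 -0.0125 0.0028
1.5 -0.0028 -0.0374 0.0083
3 -0.0065 -0.0746 0.0167
4.5 -0.0112 -0.1118 0.025
6 -0.0169 -0.1488 0.0333
7.5 -0.0236 -0.1856 0.0417
9 -0.0312 -0.2223 0.05
10.5 -0.0398 -0.2588 0.0583
11.5 -0.046 -0.283 0.0639
12 -0.0493 -0.295 0.0667
```

Request:
step_arm --targets '[{"dp":[-0.0008,0,-0.0125],"angular":[0,0.0028,0],"fingers":1},{"dp":[-0.0028,0,-0.0374],"angular":[0,0.0083,0],"fingers":1},{"dp":[-0.0065,0,-0.0746],"angular":[0,0.0167,0],"fingers":1},{"dp":[-0.0112,0,-0.1118],"angular":[0,0.025,0],"fingers":1},{"dp":[-0.0169,0,-0.1488],"angular":[0,0.0333,0],"fingers":1},{"dp":[-0.0236,0,-0.1856],"angular":[0,0.0417,0],"fingers":1},{"dp":[-0.0312,0,-0.2223],"angular":[0,0.05,0],"fingers":1},{"dp":[-0.0398,0,-0.2588],"angular":[0,0.0583,0],"fingers":1}]'

```text
time: 22.05
tool_pos: [494.7, 64.1, 117.1]
tcp_rot: [-179.9, -11.6, 179.1]
ft_force: [-0.1, -9.2, -3.8]
finger_gap: 11.0
grip_force: 97.5
```

Run:
```python
from h import *
im=snapshot('scene');s=sense(); print(s['tool_pos'].round(1),s['tcp_rot'],s['ft_force'].round(1),s['wrist_torque'],s['finger_gap'],s['time'],s['joint_pos'])
cv2.imwrite('pics/i.png',cv2.resize(im[120:320,180:380],(600,600),interpolation=2))
```

```text
[495.2  64.1 118. ] [-179.88298488  -11.65318056  179.13494893] [-4.9 -9.1 -2.3] [-1.20481821  0.41239146  0.1076752 ] 10.904839615369182 22.1 [  1.26025561   8.35360571  97.2269293    0.3129884   86.06915719
 -87.9399446 ]
```

View pics/i.png

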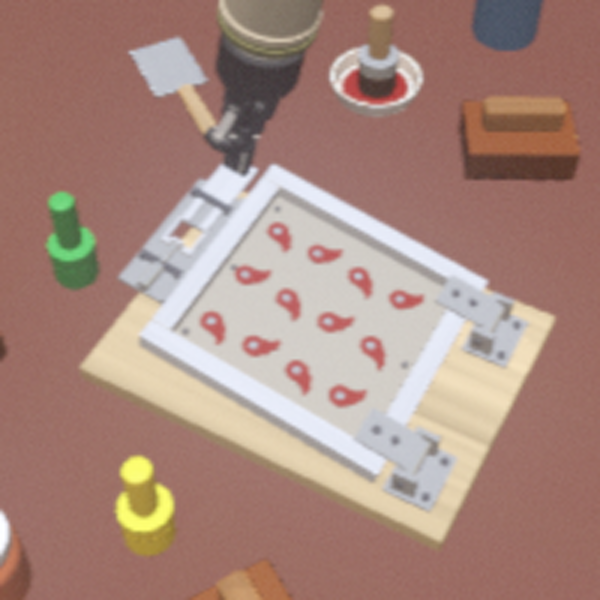

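The frame is rising and free of the ball (front rail and tongue lifted at crop (190,230)), now at about 11.6°. I'll continue along the arc.

Request:
step_arm --targets '[{"dp":[-0.0028,0,-0.0374],"angular":[0,0.0083,0],"fingers":1},{"dp":[-0.0065,0,-0.0746],"angular":[0,0.0167,0],"fingers":1},{"dp":[-0.0112,0,-0.1118],"angular":[0,0.025,0],"fingers":1},{"dp":[-0.0169,0,-0.1488],"angular":[0,0.0333,0],"fingers":1},{"dp":[-0.0236,0,-0.1856],"angular":[0,0.0417,0],"fingers":1},{"dp":[-0.0312,0,-0.2223],"angular":[0,0.05,0],"fingers":1},{"dp":[-0.0398,0,-0.2588],"angular":[0,0.0583,0],"fingers":1},{"dp":[-0.0493,0,-0.295],"angular":[0,0.0667,0],"fingers":1}]'

```text
time: 23.1
tool_pos: [515.9, 63.9, 173.0]
tcp_rot: [-179.9, -23.7, 179.1]
ft_force: [-3.0, -8.6, -2.0]
finger_gap: 10.9
grip_force: 97.7
```

Request:
step_arm --targets '[{"dp":[-0.0028,0,-0.0374],"angular":[0,0.0083,0],"fingers":1},{"dp":[-0.0065,0,-0.0746],"angular":[0,0.0167,0],"fingers":1},{"dp":[-0.0112,0,-0.1118],"angular":[0,0.025,0],"fingers":1},{"dp":[-0.0169,0,-0.1488],"angular":[0,0.0333,0],"fingers":1},{"dp":[-0.0236,0,-0.1856],"angular":[0,0.0417,0],"fingers":1},{"dp":[-0.0312,0,-0.2223],"angular":[0,0.05,0],"fingers":1},{"dp":[-0.0398,0,-0.2588],"angular":[0,0.0583,0],"fingers":1},{"dp":[-0.046,0,-0.283],"angular":[0,0.0639,0],"fingers":1}]'

```text
time: 24.1
tool_pos: [547.1, 63.6, 221.7]
tcp_rot: [-179.9, -35.2, 179.1]
ft_force: [-6.8, -8.0, 1.3]
finger_gap: 10.8
grip_force: 97.9
```

Request:
step_arm --targets '[{"dp":[0,0,0],"angular":[0,0,0],"fingers":1},{"dp":[0,0,0],"angular":[0,0,0],"fingers":1},{"dp":[0,0,0],"angular":[0,0,0],"fingers":1},{"dp":[0,0,0],"angular":[0,0,0],"fingers":1},{"dp":[0,0,0],"angular":[0,0,0],"fingers":1},{"dp":[0,0,0],"angular":[0,0,0],"fingers":1},{"dp":[0,0,0],"angular":[0,0,0],"fingers":1},{"dp":[0,0,0],"angular":[0,0,0],"fingers":1}]'

```text
time: 25.1
tool_pos: [546.9, 63.6, 221.6]
tcp_rot: [-179.9, -35.1, 179.1]
ft_force: [-5.6, -8.4, 1.5]
finger_gap: 10.6
grip_force: 97.9
```

Run:
```python
from h import *
im=snapshot('scene');s=sense(); print(s['tool_pos'].round(1),s['tcp_rot'],s['ft_force'].round(1),s['qd'].round(2),s['finger_gap'],s['time'])
cv2.imwrite('pics/j.png',im)
snapshot('top');a,b=pinpoint('scene','tongue_tip'),pinpoint('top','tongue_tip')
if a and b: print(a[0]['conf'],b[0]['conf'],tri(('scene',a[0]['at']),('top',b[0]['at'])))
p=s['tool_pos'];r=np.array([770.3-p[0]+1.3,p[2]-44]); print(np.degrees(np.arctan2(r[1],r[0])-np.arctan2(17.4,285.6)),np.hypot(*r))
```

```text
[546.9  63.6 221.6] [-179.87442099  -35.14295276  179.07292873] [-5.2 -8.6  1.2] [-0.01  0.1  -0.06  0.   -0.03  0.07] 10.836079776626283 25.15
0.57 0.84 (array([522.79255033, -30.98333346, 215.542142  ]), np.float64(0.683842516882443))
34.838533423111166 286.36211436020506
```

View pics/j.png

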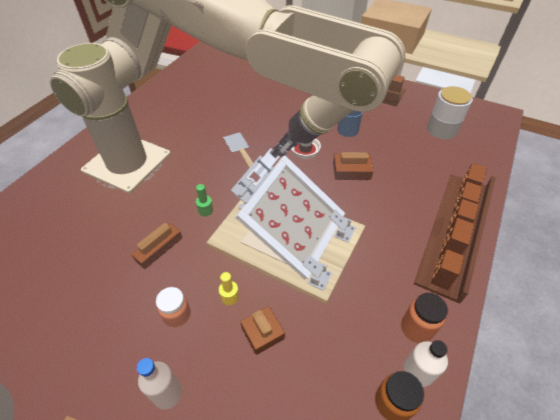

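The frame is open about 35° (tongue tip triangulated at 216 mm) and steady. The gripper holds the lug at about (275,150), and the bystanders have not moved.

```bash
python3 -c "
from bench import *
print(hand_in())"
```

```text
the job is handed in; nothing more can be done
None
```

The job is handed in: the brush stands upright in its dish, and the gripper is holding the frame steady by the drawn latch lug at about 35° open, at about 25 s of the 48 s allowed.

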